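Seat a tube block in the spring nest of a plate shaker

ROBOT

A 7-joint arm with a two-finger parallel gripper is mounted at the origin on a cart in front of the work surface, level with it; the furniture and walls round the work are solid. World frame = base frame: x ahead of the robot, y to its left, z up, the work surface at z = 0. Lengths are in m, angles in rad, forces in N, time in s.
With the tool pointing down it reaches from about 0.4 to 0.875 m from the base axis. Payload 4.4 kg.
Tool frame: the origin (TCP) lies at the very end of the fingers, on their centre line; the grasp point (between the pads) lies grasp_offset behind it (grasp_offset is the distance from the TCP to the grasp point, in m); z points along the fingers, y is the line along which they close (so a half turn about z gives the same grasp; the last joint's range is limited). The gripper opens to 85 mm and grips with 20 to 120 N. Pads are 22 mm wide; open, the fingers measure 114 mm over their backs; the gripper's body (76 mm by 85 mm) begins 54 mm behind the grasp point. The pads swing forward as they close: fully open they stand 13 mm farther back than shut.
Start: joints at [1.284, 0.628, 0.038, 1.517, -0.027, 0.996, -0.02], TCP at [0.142, -0.634, 0.231] pointing down, gripper open.
Joint ranges: [-3.06, 3.06], [-0.37, 2.12], [-1.25, 1.32], [0.18, 2.47], [-1.1, 4.24], [0.23, 1.98], [-2.94, 2.94]. Speed limits (rad/s): [2.57, 2.57, 3.14, 3.14, 3.14, 3.14, 3.14].

INTERFACE

Orientations are given as a unit quaternion [w, x, y, z].
In Python, from rig import * gives the robot as it stands. The module is installed in compiled form; this text tells all that it offers.
- The arm moves only by the shell command python3 -m creep 'ROWS'. ROWS is text: rows parted by semicolons, each of 7 numbers parted by spaces: the shift along the world's x, y, z in cm, then the turn, a rotation vector about the world's x, y, z in degrees, then the opening, from 0 (shut) to 1 (fully open). A call has 1 to 5 rows; each row shifts and turns the commanded pose from where the row before left it; what a row does not reach is not made up. A row lasts 1/8 s, in which the tool goes at most 62.5 mm and 10.7 degrees, less where a joint would pass 70% of its speed; a pose out of reach is approached as far as the arm can. A call with a gripper value outside its range is refused whole. The fingers move at their own pace and stop on an object; the grip force is fixed at half the most. Time passes only in rows, so rows that do not move let the fingers close. It gives the time, the measured TCP pose, the force, the opening and the grip force at its end, in the units of the state.
- read_state(): the state, without advancing time (a new reading comes with each control period).
- get_image(name): name is "side" or "top"; returns (picture, depth): 400x640x3 uint8, red, green, blue; 400x640 float32, m along the optical axis (not along the pixel's ray), 0 where there is no reading.
- camera_params(name): a dict with "fovy" (degrees; the focal length in pixels is half the picture's height over the tangent of half this angle, whatever the lens; pixels are square), "cx", "cy" (the principal point, pixels), "view" (4x4, takes a point from world to camera coordinates). Camera axes: x right, y down, z forward; pixel columns grow to the right and rows downward; lengths in m; the calibration is good to about 2 mm. A picture is of the moment at which its call begins. camera_params takes no time and is no camera call.
- finish_job(): hands the job in; it is judged then, once.
The state is a dict: "time_s": time; "joint_positions": joint angles; "qvel": joint speeds; "joint_torque": joint torques, N m; "tcp_pos": TCP position; "ee_rot": TCP orientation; "contact_force": force on the tool from outside, world axes, zero at the start; "ft_torque": the same for the moment, N m; "gripper_width": finger opening in m; "gripper_force": force on a finger pad.
Only numpy, scipy, OpenCV 4.12 (cv2) and the standard library are available. Lean on these libraries where they do the work, as an engineer would, in place of code of your own. Each camera call takes 0.05 s, during which the arm holds its last target. There are 200 camera calls.

TASK

Load the blue tube block into the spring nest on the shaker's platform, its cut corner at the orange corner piece: work the plain end, tilted, under the sprung jaw's lip, push the jaw back, and let the other end down behind the two fixed hooks, so that the block ends flat and square on the platform, its skirt home under the hooks with the jaw pressing on it. The platform has stopped anywhere on its small orbit, so feel your way in; never tip the block past about 30 degrees (it holds samples), and leave the bottle, the petri dish and the slide box where they stand.

Things in the scene. Friction and masses are not known exactly. Their poses are not given: they have to be found in the camera images.
- tube_block: blue tube block, loose, 0.35 kg. On the right; origin: centre of underside, z up. Skirt (base flange) 86 (x) x 128 (y) x 6 mm high; body above it, to be gripped across x, 62 (x) x 104 (y) mm, top 44 mm (yellow and green tube caps 48 mm) above the underside. The skirt's corner at +x, -y is cut at 45 degrees over 10 mm (key; orange dot on top). The +y end is the plain end.
- shaker: white plate shaker, 170 (x) x 200 (y) mm, fixed, display panel facing its -x. Origin: centre of its underside, z up. On it an aluminium platform, top 80 mm high, which carries the nest and does not turn but has stopped anywhere on its small orbit: up to 3.5 mm off the shaker's centre in x and in y. This offset is not measured: feel for it (or see it). Platform directions = shaker's.
- jaw (a joint): travel in m of the sprung jaw at the nest's +y end, towards +y: 0 at rest (face 58 mm from the real centre), 0.0135 at its hard stop, 0.006 with a block seated. About 4 N at rest, 8 N at 0.006, 13 N at the stop. Jaw 70 mm wide; its lip, 44 mm wide, overhangs the face by 3 mm, from 8 to 11 mm over the floor; flat top, so pressing down does not open it.
- nest (a point): point 80 mm above the shaker's origin: centre of the nest's floor with the platform centred; the real centre lies up to 3.5 mm off in x and y. A seated block has its origin at the real centre, its axes along the shaker's. Four dark side guides at x = +-44.5 mm (1.5 mm clear of the skirt), 24 mm long at y = +-36 mm, 7 mm high, then flared outwards to 15 mm.
- bench_robot (a point): foot of the switched-off bench robot, middle of its near side: a solid pillar over 0.6 m tall, x = 0.52 to 0.78 m, y = -0.18 to 0.01 m in the base frame. Carry things past on its near side (x below about 0.43 m).
- bottle: white bottle with blue cap, 56 mm across, 112 mm high, standing; origin at the centre of its underside
- petri_dish: clear petri dish, 58 mm across, 14 mm high; origin at the centre of its underside
- slide_case: dark blue slide box, 71 x 98 x 33 mm, closed; origin at the centre of its underside
- hooks (a point): where the two fixed hooks' stop faces would meet the floor's mid-line with the platform centred: 64 mm from point nest towards the shaker's -y (moves with the unmeasured orbit offset). Hooks at x = +-22 mm, 20 mm wide; lips overhang the stop faces by 3 mm, from 8 to 11 mm over the floor. Orange 45 degree key piece, 8 mm high, in the +x, -y corner, for the block's cut corner

How it is judged:
At the end, for the whole second after the job is handed in: the block rests released in the nest: underside within 2 mm of the platform's height, level within 0.02 rad, square within 0.04 rad, within 6 mm of the orbit's centre, and the jaw pressed back 4.4 to 7.6 mm by its end, which shows that the other end is home against the hooks (x of tube_block in the frame of nest between -0.006 and 0.006 m and y of tube_block in the frame of nest between -0.006 and 0.006 m and z of tube_block in the frame of nest between -0.002 and 0.002 m and angle between tube_block's own z axis and vertical below 0.02 rad and angle between the y axis of tube_block and the y axis of nest, either way round below 0.04 rad and value of joint jaw between 0.0044 and 0.0076 m and linear speed of tube_block below 0.01 m/s); the robot touches nothing.
It fails at once if the block is tipped by more than 0.55 rad (angle between tube_block's own z axis and vertical above 0.55 rad).
It fails at once if the bottle, petri dish or slide box is moved by more than 15 mm (distance of any of bottle, petri_dish, slide_case from where it was at the start of the episode above 0.015 m).
It also fails if it takes over 48 s, if anything falls off the work surface, if the arm or the gripper's body presses on something with over 40 N, if the wrist force passes 120 N, or if a joint passes its speed limit or range.

## Working session

There is one attempt and no reset: what is moved stays moved. The work goes in short steps, Python scripts to look and compute and a shell command to move; the robot and the scene stay as the last step left them, time stands still between calls to the robot, and variables do not carry over. Pictures are saved under pics/ and viewed, at most 10 in all, crops included, and the job is handed in when it is done.

```bash
mkdir -p pics; python3 - <<'E'
from rig import *
import cv2,numpy as np
s=read_state()
print({k:np.round(v,3) for k,v in s.items()})
for n in("top","side"):
    im,d=get_image(n); cv2.imwrite(f"pics/{n}0.png",im[:,:,::-1]); np.savez(f"pics/{n}0.npz",im=im,d=d)
    c=camera_params(n); print(n,c['fovy'],c['cx'],c['cy'],np.round(c['view'],4).tolist())
E
```

```text
{'time_s': np.float64(0.0), 'joint_positions': array([ 1.284,  0.629,  0.038,  1.518, -0.027,  0.996, -0.02 ]), 'qvel': array([-0.   ,  0.002, -0.   , -0.002,  0.001, -0.   , -0.   ]), 'joint_torque': array([-1.0000e-03, -5.6340e+01,  1.2260e+00, -1.9345e+01,  1.1000e-02,
        1.1000e-02, -0.0000e+00]), 'tcp_pos': array([ 0.142, -0.634,  0.23 ]), 'ee_rot': array([-0.001,  0.994,  0.11 , -0.   ]), 'contact_force': array([-0.024,  0.515, -0.56 ]), 'ft_torque': array([-0.027, -0.005,  0.059]), 'gripper_force': np.float64(0.0), 'gripper_width': np.float64(0.085)}
top 56.31774449075058 322.91989724937656 199.9183355214152 [[-0.0042, -0.9999, 0.0161, -0.0226], [-0.9854, 0.0014, -0.1704, 0.5823], [0.1704, -0.0166, -0.9852, 0.9962], [0.0, 0.0, 0.0, 1.0]]
side 42.77386520857764 322.7671140342132 199.06610165724678 [[-0.6826, -0.7308, 0.0038, 0.3564], [-0.4506, 0.4169, -0.7894, 0.3439], [0.5753, -0.5406, -0.6139, 0.952], [0.0, 0.0, 0.0, 1.0]]
```

View pics/top0.png

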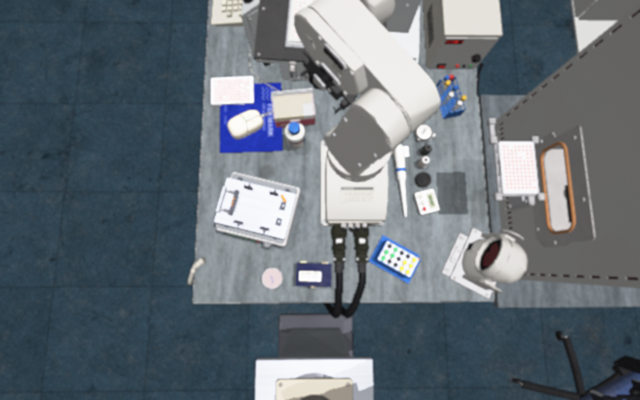

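View pics/side0.png

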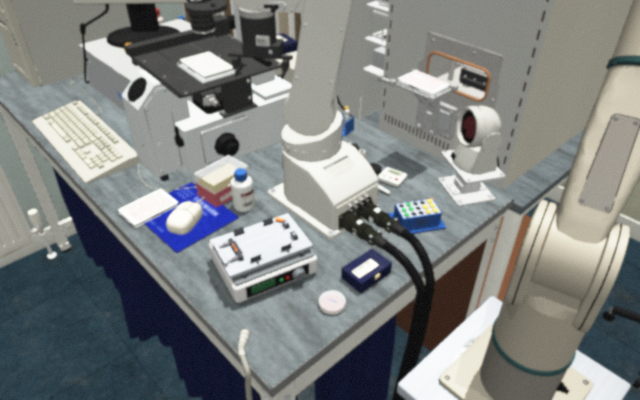

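Top view: the block is at about (397,257) px, with its yellow caps at the lower right. The shaker is at (257,209), the petri dish at (272,279), the slide box at (313,274) and the bottle at (295,131). Next I'll enlarge the block and the nest.

```bash
python3 - <<'E'
import cv2,numpy as np
t=np.load("pics/top0.npz")['im'][:,:,::-1]; s=np.load("pics/side0.npz")['im'][:,:,::-1]
R=lambda im,x0,y0,w,h,f: cv2.resize(im[y0:y0+h,x0:x0+w],None,fx=f,fy=f,interpolation=cv2.INTER_CUBIC)
a=R(t,207,165,100,90,4);b=R(t,365,230,60,60,4);c=R(s,200,205,125,100,3);e=R(s,385,185,65,55,4)
o=np.zeros((600,800,3),np.uint8)
for im,x,y in((a,0,0),(b,410,0),(c,410,250)): o[y:y+im.shape[0],x:x+im.shape[1]]=im[:, :800-x]
o[370:590,0:260]=e
cv2.imwrite("pics/crop0.png",o)
E
```

```text
(no output)
```

View pics/crop0.png

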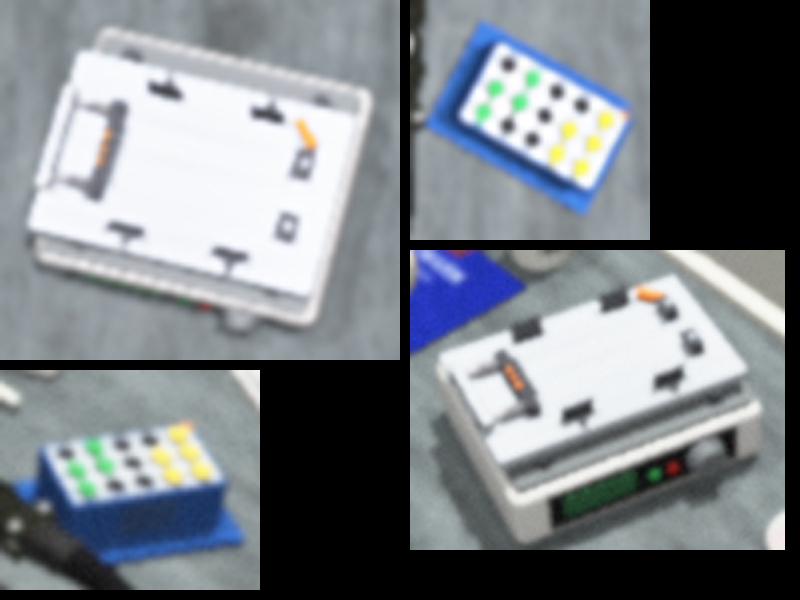

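The jaw with its orange marks is at the left of the nest, towards world +y. The hooks and the orange key are at the right, so the platform's yaw is about -14°. The block's orange dot is at its right, near px (419,259), giving a yaw of about -29°, so it needs only about 15° of turn.

```bash
cat > h.py <<'E'
from rig import *
import cv2,numpy as np
def ray(n,uv,z):
    c=camera_params(n);V=np.array(c['view']);f=200/np.tan(np.radians(c['fovy']/2))
    uv=np.atleast_2d(uv).astype(float);d=np.c_[(uv[:,0]-c['cx'])/f,(uv[:,1]-c['cy'])/f,np.ones(len(uv))]@V[:3,:3]
    o=-V[:3,:3].T@V[:3,3]; return (o+d*((z-o[2])/d[:,2])[:,None])[:,:2]
def blobs(m,lo=8):
    n,l,s,c=cv2.connectedComponentsWithStats(m.astype(np.uint8)); return [(l==i,c[i],s[i,4]) for i in range(1,n) if s[i,4]>=lo]
def wcent(w,m):  # darkness-weighted centroid in dilated blob
    m=cv2.dilate(m.astype(np.uint8),np.ones((5,5)))>0; y,x=np.nonzero(m); k=w[y,x]; return np.array([(x*k).sum(),(y*k).sum()])/k.sum()
E
python3 - <<'E'
from h import *
for n,(x0,y0,x1,y1) in(("top",(207,165,307,255)),("side",(200,205,325,300))):
    im=np.load(f"pics/{n}0.npz")['im'].astype(float); g=im.mean(2)
    M=np.zeros(g.shape,bool);M[y0:y1,x0:x1]=1
    for m,c,a in blobs((g<130)&M,4):
        q=wcent(np.clip(225-g,0,None),m); print(n,"dark",a,np.round(q,1),np.round(ray(n,q,.0875),4))
    for m,c,a in blobs((im[...,0]-im[...,2]>70)&M,3): print(n,"orange",a,np.round(c,1),np.round(ray(n,c,.088),4))
for n,(x0,y0,x1,y1) in(("top",(365,230,425,290)),("side",(385,185,450,240))):
    z=np.load(f"pics/{n}0.npz");im=z['im'].astype(int);hsv=cv2.cvtColor(z['im'],cv2.COLOR_RGB2HSV);M=np.zeros(hsv.shape[:2],bool);M[y0:y1,x0:x1]=1
    blue=(hsv[...,0]>95)&(hsv[...,0]<125)&(hsv[...,1]>120)&M
    m=max(blobs(blue),key=lambda b:b[2])[0]; ys,xs=np.nonzero(m)
    H=cv2.convexHull(np.c_[xs,ys].astype(np.float32))[:,0]
    for zz in(.003,.006):
        print(n,"skirt",zz,cv2.minAreaRect((ray(n,H,zz)*1000).astype(np.float32)))
    w=(hsv[...,2]>120)&~((hsv[...,0]>90)&(hsv[...,0]<130)&(hsv[...,1]>90))&M
    hm=np.zeros(m.shape,np.uint8);cv2.fillConvexPoly(hm,cv2.erode(hm,None) is None or H.astype(np.int32),1)
    w&=cv2.erode(hm,np.ones((3,3)))>0
    w=max(blobs(w),key=lambda b:b[2])[0]; ys,xs=np.nonzero(w)
    print(n,"top",cv2.minAreaRect((ray(n,np.c_[xs,ys],.044)*1000).astype(np.float32)))
    for b in blobs((hsv[...,0]<18)&(hsv[...,1]>90)&(hsv[...,2]>150)&M,1): print("dot",b[1],b[2],ray(n,b[1],.044))
E
```

```text
top dark 173 [265.  170.6] [[0.6572 0.134 ]]
top dark 7 [303.6 168.4] [[0.6632 0.0289]]
top dark 12 [220.5 171.5] [[0.6547 0.2549]]
top dark 7 [221.2 182.4] [[0.6245 0.2517]]
top dark 16 [248.  187.1] [[0.6112 0.1791]]
top dark 16 [235.5 194.5] [[0.591  0.2119]]
top dark 14 [273.6 193.1] [[0.5947 0.1096]]
top dark 20 [301.4 197.1] [[0.5837 0.0344]]
top dark 28 [232.2 206.6] [[0.558  0.2196]]
top dark 38 [300.3 207.2] [[0.5559 0.0373]]
top dark 11 [238.1 222.2] [[0.5159 0.2025]]
top dark 9 [213.6 224.9] [[0.5089 0.267 ]]
top dark 41 [294.7 232.9] [[0.4869 0.0516]]
top dark 9 [264.  228.5] [[0.4989 0.1331]]
top dark 231 [249.7 240.9] [[0.4664 0.1701]]
top orange 18 [283.1 198.1] [[0.5809 0.0836]]
side dark 982 [221.6 218.3] [[0.6761 0.1794]]
side dark 8 [246.6 205.1] [[0.6768 0.107 ]]
side dark 58 [267.6 219.8] [[0.5993 0.104 ]]
side dark 20 [285.2 225.2] [[0.5566 0.0862]]
side dark 67 [237.8 230. ] [[0.6167 0.1758]]
side dark 18 [293.8 236.6] [[0.5135 0.0971]]
side dark 95 [235.4 249.9] [[0.5668 0.2178]]
side dark 41 [285.9 247.8] [[0.4975 0.1332]]
side dark 416 [270.7 264.9] [[0.4793
[... 322 characters left out ...]
6 0.1875]]
top skirt 0.003 ((419.65545654296875, -230.56471252441406), (126.81865692138672, 86.40047454833984), 60.60537338256836)
top skirt 0.006 ((419.61181640625, -229.9424591064453), (126.46575927734375, 86.16004180908203), 60.60538864135742)
top top ((419.6210632324219, -229.35801696777344), (102.79150390625, 61.07557678222656), 60.30976486206055)
side skirt 0.003 ((414.9641418457031, -229.1342315673828), (144.7646484375, 92.30738067626953), 34.66239929199219)
side skirt 0.006 ((412.975830078125, -226.10150146484375), (144.25466918945312, 91.98217010498047), 34.66240310668945)
side top ((406.45147705078125, -205.85116577148438), (87.25032806396484, 32.51847839355469), 35.72459030151367)
```

Block: centre (0.4196, -0.2297), yaw -29.5°. Nest: the mean of the four guides is (0.555, 0.156), yaw -13.75°. Moving over the block.

```bash
python3 -m creep '2.8 4.1 0 0 0 4.8 1;2.8 4.1 0 0 0 4.8 1;2.8 4.1 0 0 0 4.8 1;2.8 4.1 0 0 0 4.8 1;2.8 4.1 0 0 0 4.8 1'; python3 -m creep '2.8 4.0 0 0 0 4.8 1;2.8 4.0 0 0 0 4.8 1;2.8 4.0 0 0 0 4.8 1;2.8 4.0 0 0 0 4.8 1;2.6 4.0 0 0 0 4.8 1'; python3 -m creep '0 0 -2 0 0 0 1;0 0 -3 0 0 0 1;0 0 -3 0 0 0 1; 0 0 -2 0 0 0 1; 0 0 0 0 0 0 1'; python3 -c "
from rig import *;print(grasp_offset,read_state())"
```

```text
time_s: 0.72
tcp_pos: [0.2831, -0.4276, 0.2311]
ee_rot: [-0.0, 0.949, 0.316, 0.0]
contact_force: [0.6, 0.0, 0.3]
gripper_width: 0.0856
gripper_force: 0.0
time_s: 1.35
tcp_pos: [0.421, -0.2278, 0.2312]
ee_rot: [-0.0, 0.862, 0.506, -0.0]
contact_force: [0.4, 0.1, 0.0]
gripper_width: 0.0855
gripper_force: 0.0
time_s: 1.98
tcp_pos: [0.4192, -0.2286, 0.13]
ee_rot: [-0.002, 0.863, 0.505, -0.001]
contact_force: [-0.2, -0.0, 0.5]
gripper_width: 0.0856
gripper_force: 0.0
0.0187 {'time_s': 1.975, 'joint_positions': array([ 0.57204764,  0.55279751, -0.18859997,  2.07947802,  0.19574739,
        0.52944887, -0.27097549]), 'qvel': array([ 0.00542315, -0.0361636 , -0.00788745, -0.02321613, -0.00624494,
        0.01557442,  0.00581183]), 'joint_torque': array([ -0.10765292, -42.96839833,  -1.26881238, -11.0606727 ,
         0.04906187,  -0.15010392,  -0.04486986]), 'tcp_pos': array([ 0.41919265, -0.22864364,  0.13001256]), 'ee_rot': array([-0.00159041,  0.86313971,  0.50496163, -0.00103136]), 'contact_force': array([-0.2143136 , -0.01919099,  0.49950498]), 'ft_torque': array([-0.01418309,  0.02553305,  0.0070641 ]), 'gripper_force': 0.0, 'gripper_width': 0.08562731291202158}
```

```bash
python3 -m creep '0 -0.1 -4 0 0 0 1;0 0 -4 0 0 0 1;0 0 -2 0 0 0 1;0 0 -1.5 0 0 0 1;0 0 0 0 0 0 1'; python3 -m creep '0 0 0 0 0 0 0.6;0 0 0 0 0 0 0.3;0 0 0 0 0 0 0.3;0 0 0 0 0 0 0.3;0 0 0 0 0 0 0.3'
```

```text
time_s: 2.6
tcp_pos: [0.4204, -0.2302, 0.0161]
ee_rot: [-0.0, 0.863, 0.505, -0.0]
contact_force: [-0.4, -0.2, -0.0]
gripper_width: 0.0855
gripper_force: 0.0
time_s: 3.22
tcp_pos: [0.421, -0.2306, 0.0175]
ee_rot: [0.001, 0.863, 0.505, 0.001]
contact_force: [-0.5, 0.2, 5.5]
gripper_width: 0.0609
gripper_force: 66.0
```

```bash
python3 -m creep '0 0 2 0 0 0 0.3;0 0 4 0 0 0 0.3;0 0 5 0 0 0 0.3;0 2 5 0 0 0 0.3;0 4 2 0 0 0 0.3'; python3 -m creep '0 5 0 0 0 3 0.3;0 5 0 0 0 3 0.3;0 5 0 0 0 3 0.3;0 5 0 0 0 3 0.3;0 5 0 0 0 3 0.3';python3 -m creep '2 4 0 0 0 0.8 0.3;5 2.5 0 0 0 0 0.3;4 1 0 0 0 0 0.3;2 0 0 0 0 0 0.3;0 0 0 0 0 0 0.3'; python3 - <<'E'
from h import *
s=read_state();print(s['tcp_pos'],s['ee_rot'],s['contact_force'],s['gripper_width'])
o=np.zeros((600,640,3),np.uint8)
im,d=get_image("side");np.savez("pics/s1.npz",im=im,d=d)
a=cv2.resize(im[120:300,190:390,::-1],None,fx=3,fy=3,interpolation=cv2.INTER_CUBIC);cv2.imwrite("pics/s1.png",a)
im,d=get_image("top");np.savez("pics/t1.npz",im=im,d=d)
E
```

```text
time_s: 3.85
tcp_pos: [0.4215, -0.1715, 0.1994]
ee_rot: [0.003, 0.864, 0.503, 0.002]
contact_force: [0.7, 0.3, -4.2]
gripper_width: 0.0606
gripper_force: 67.2
time_s: 4.47
tcp_pos: [0.4199, 0.081, 0.1967]
ee_rot: [0.0, 0.789, 0.614, 0.0]
contact_force: [1.0, -0.4, -3.6]
gripper_width: 0.0609
gripper_force: 67.1
time_s: 5.1
tcp_pos: [0.551, 0.1543, 0.196]
ee_rot: [0.0, 0.786, 0.618, -0.0]
contact_force: [-0.7, 0.3, -4.0]
gripper_width: 0.0609
gripper_force: 67.1
[0.55104873 0.15429752 0.19601798] [ 1.01951132e-04  7.85933810e-01  6.18310629e-01 -3.78821274e-05] [-0.68760825  0.31216821 -3.98532823] 0.06087205329528187
```

View pics/s1.png

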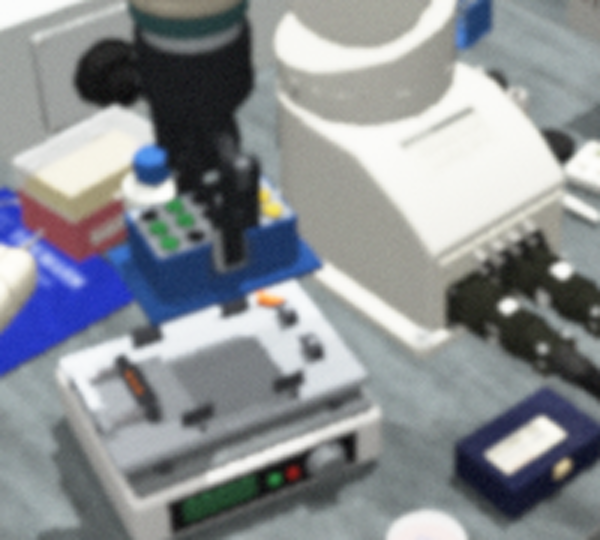

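The block is held level above the platform and the nest is clear. Now I'll tilt it 12° plain end down and descend short of the jaw.

```bash
python3 -m creep '0.2 -0.7 0 -5.8 1.4 0 0.3;0 0 0 -5.8 1.4 0 0.3;0 0 -3 0 0 0 0.3;0 0 -3 0 0 0 0.3;0 0 -1 0 0 0 0.3'; python3 -m creep '0 0 0 0 0 0 0.3;0 0 0 0 0 0 0.3'; python3 - <<'E'
from h import *
from scipy.spatial.transform import Rotation as R
s=read_state();q=s['ee_rot'];r=R.from_quat([*q[1:],q[0]]).as_matrix();print(s['tcp_pos'],s['contact_force'],r.round(3))
im,d=get_image("side")
a=cv2.resize(im[150:290,190:360,::-1],None,fx=3,fy=3,interpolation=cv2.INTER_CUBIC)
im,d=get_image("top")
b=cv2.resize(im[165:255,207:307,::-1],None,fx=2.8,fy=2.8,interpolation=cv2.INTER_CUBIC)
o=np.zeros((420,800,3),np.uint8);o[:,:510]=a;o[:252,515:795]=b;cv2.imwrite("pics/s2.png",o)
E
```

```text
time_s: 5.82
tcp_pos: [0.5502, 0.1473, 0.1251]
ee_rot: [0.064, 0.781, 0.616, -0.083]
contact_force: [-0.3, -0.3, -2.3]
gripper_width: 0.0611
gripper_force: 66.9
time_s: 6.08
tcp_pos: [0.553, 0.148, 0.1276]
ee_rot: [0.065, 0.782, 0.615, -0.081]
contact_force: [-0.5, 0.1, -3.5]
gripper_width: 0.0609
gripper_force: 66.9
[0.55303331 0.14800726 0.12755411] [-0.48863885  0.08441042 -3.54940534] [[ 0.23   0.972 -0.047]
 [ 0.951 -0.235 -0.2  ]
 [-0.205  0.002 -0.979]]
```

View pics/s2.png

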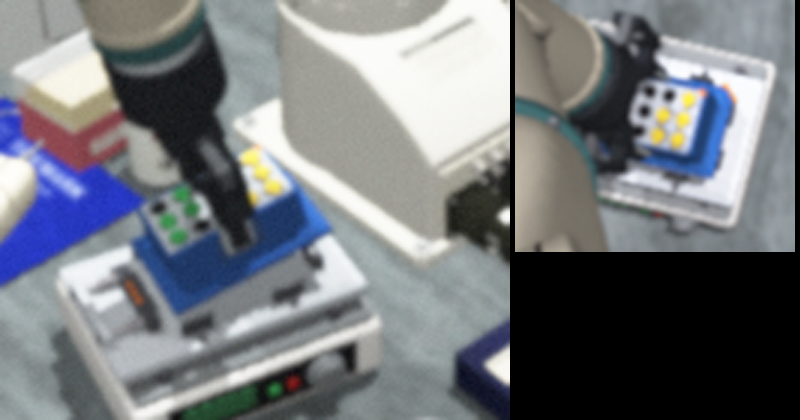

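```bash
python3 -m creep '0 0 -0.7 0 0 0 0.3;0 0 -0.4 0 0 0 0.3;0 0 -0.2 0 0 0 0.3;0 0 0 0 0 0 0.3;0 0 0 0 0 0 0.3'; python3 -m creep '0 0 -0.15 0 0 0 0.3;0 0 0 0 0 0 0.3';python3 -m creep '0 0 -0.15 0 0 0 0.3;0 0 0 0 0 0 0.3'; python3 -m creep '0 0 -0.1 0 0 0 0.3;0 0 0 0 0 0 0.3'
```

```text
time_s: 6.8
tcp_pos: [0.5531, 0.1476, 0.1132]
ee_rot: [0.065, 0.781, 0.615, -0.081]
contact_force: [3.1, -0.8, -6.2]
gripper_width: 0.0607
gripper_force: 66.8
time_s: 7.05
tcp_pos: [0.5531, 0.1476, 0.1121]
ee_rot: [0.065, 0.781, 0.615, -0.081]
contact_force: [3.7, -1.8, -2.2]
gripper_width: 0.0602
gripper_force: 67.4
time_s: 7.3
tcp_pos: [0.5532, 0.1477, 0.1106]
ee_rot: [0.065, 0.781, 0.615, -0.081]
contact_force: [4.6, -2.3, -0.1]
gripper_width: 0.0605
gripper_force: 67.5
time_s: 7.55
tcp_pos: [0.5531, 0.1477, 0.1098]
ee_rot: [0.065, 0.781, 0.615, -0.081]
contact_force: [5.1, -2.6, 1.4]
gripper_width: 0.0609
gripper_force: 67.6
```

The force is about +5 N along nest +x, so the block is touching a -x guide. Shifting +x.

```bash
python3 -m creep '0.1 -0.02 0 0 0 0 0.3;0 0 0 0 0 0 0.3';  python3 -m creep '0.1 -0.02 0 0 0 0 0.3;0 0 0 0 0 0 0.3'
```

```text
time_s: 7.8
tcp_pos: [0.5532, 0.1476, 0.1096]
ee_rot: [0.064, 0.781, 0.615, -0.082]
contact_force: [2.7, -1.7, 4.1]
gripper_width: 0.0606
gripper_force: 67.9
time_s: 8.05
tcp_pos: [0.5533, 0.1475, 0.1096]
ee_rot: [0.064, 0.781, 0.616, -0.083]
contact_force: [0.1, -1.3, 6.7]
gripper_width: 0.0611
gripper_force: 68.3
```

```bash
python3 -m creep '0 0 0.25 0 0 0 0.3;0 0 0 0 0 0 0.3';  python3 -m creep '0.15 -0.04 0 0 0 0 0.3;0 0 0 0 0 0 0.3';python3 -m creep '0.15 -0.04 0 0 0 0 0.3;0 0 0 0 0 0 0.3'
```

```text
time_s: 8.3
tcp_pos: [0.5534, 0.1478, 0.1112]
ee_rot: [0.064, 0.781, 0.616, -0.082]
contact_force: [0.9, 0.2, -2.6]
gripper_width: 0.061
gripper_force: 67.2
time_s: 8.55
tcp_pos: [0.5551, 0.147, 0.1112]
ee_rot: [0.064, 0.781, 0.616, -0.082]
contact_force: [0.1, 0.6, -3.2]
gripper_width: 0.0608
gripper_force: 67.2
time_s: 8.8
tcp_pos: [0.5563, 0.1468, 0.1115]
ee_rot: [0.064, 0.781, 0.616, -0.083]
contact_force: [-1.7, 0.4, -3.6]
gripper_width: 0.0608
gripper_force: 67.2
```

```bash
python3 -m creep '-0.13 0.03 -0.1 0 0 0 0.3;0 0 0 0 0 0 0.3';  python3 -m creep '0.07 0.29 0 0 0 0 0.3;0 0 0 0 0 0 0.3';python3 -m creep '0.05 0.2 0 0 0 0 0.3;0 0 0 0 0 0 0.3';python3 -m creep '0.05 0.2 0 0 0 0 0.3;0 0 0 0 0 0 0.3'
```

```text
time_s: 9.05
tcp_pos: [0.5562, 0.1468, 0.1108]
ee_rot: [0.064, 0.781, 0.615, -0.082]
contact_force: [-0.5, 0.5, -4.0]
gripper_width: 0.0607
gripper_force: 67.1
time_s: 9.3
tcp_pos: [0.5571, 0.1503, 0.1109]
ee_rot: [0.064, 0.781, 0.616, -0.081]
contact_force: [-0.7, 0.9, -3.0]
gripper_width: 0.0608
gripper_force: 67.1
time_s: 9.55
tcp_pos: [0.5575, 0.1521, 0.1108]
ee_rot: [0.064, 0.781, 0.615, -0.081]
contact_force: [-0.2, -0.3, -3.8]
gripper_width: 0.061
gripper_force: 67.1
time_s: 9.8
tcp_pos: [0.5579, 0.1539, 0.1108]
ee_rot: [0.064, 0.781, 0.615, -0.082]
contact_force: [-0.2, -0.7, -3.1]
gripper_width: 0.061
gripper_force: 67.1
```

```bash
python3 -m creep '-0.05 0.22 0 0 0 0 0.3;0 0 0 0 0 0 0.3';  python3 -m creep '0.0 0.21 0 0 0 0 0.3;0 0 0 0 0 0 0.3';python3 -m creep '0.05 0.2 0 0 0 0 0.3;0 0 0 0 0 0 0.3'
```

```text
time_s: 10.05
tcp_pos: [0.5577, 0.1543, 0.111]
ee_rot: [0.065, 0.782, 0.615, -0.082]
contact_force: [0.6, -4.9, -2.7]
gripper_width: 0.0606
gripper_force: 67.1
time_s: 10.3
tcp_pos: [0.5578, 0.1562, 0.111]
ee_rot: [0.065, 0.782, 0.615, -0.082]
contact_force: [2.1, -5.2, -2.1]
gripper_width: 0.0608
gripper_force: 67.1
time_s: 10.55
tcp_pos: [0.5581, 0.1575, 0.111]
ee_rot: [0.066, 0.782, 0.615, -0.083]
contact_force: [1.6, -6.5, -3.0]
gripper_width: 0.0609
gripper_force: 67.1
```

Jaw contact came at y≈0.154, with the force rising as expected. The jaw is now back about 3.3 mm. Pushing about 8 mm further.

```bash
python3 -m creep '0.05 0.2 0 0 0 0 0.3;0.05 0.2 0 0 0 0 0.3;0 0 0 0 0 0 0.3';  python3 -m creep '0.05 0.2 0 0 0 0 0.3;0.03 0.15 0 0 0 0 0.3;0 0 0 0 0 0 0.3'
```

```text
time_s: 10.92
tcp_pos: [0.5588, 0.1603, 0.1111]
ee_rot: [0.066, 0.782, 0.614, -0.084]
contact_force: [0.8, -7.7, 0.1]
gripper_width: 0.0612
gripper_force: 67.1
time_s: 11.3
tcp_pos: [0.5594, 0.1626, 0.1112]
ee_rot: [0.067, 0.782, 0.614, -0.085]
contact_force: [-0.5, -10.0, 0.8]
gripper_width: 0.0607
gripper_force: 67.2
```

```bash
python3 -m creep '0.05 0.2 0 0 0 0 0.3;0.04 0.17 0 0 0 0 0.3;0 0 0 0 0 0 0.3;0 0 0 0 0 0 0.3'; python3 - <<'E'
from h import *
from scipy.spatial.transform import Rotation as R
s=read_state();q=s['ee_rot'];r=R.from_quat([*q[1:],q[0]]).as_matrix();print(s['tcp_pos'],s['contact_force'],r.round(3))
im,d=get_image("side")
a=cv2.resize(im[180:290,195:345,::-1],None,fx=4,fy=4,interpolation=cv2.INTER_CUBIC)
cv2.imwrite("pics/s3.png",a)
E
```

```text
time_s: 11.8
tcp_pos: [0.56, 0.1652, 0.1113]
ee_rot: [0.067, 0.782, 0.614, -0.086]
contact_force: [-0.2, -10.3, 1.6]
gripper_width: 0.0606
gripper_force: 67.3
[0.55996639 0.16515669 0.11133594] [ -0.21892908 -10.28977678   1.55132005] [[ 0.232  0.971 -0.052]
 [ 0.948 -0.238 -0.21 ]
 [-0.216 -0.    -0.976]]
```

View pics/s3.png

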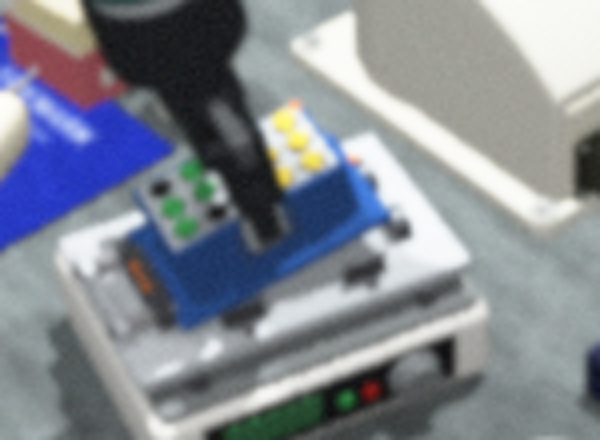

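The plain end is against the jaw at about (160,290) px in the crop, under its lip. The hook end is raised clear of the hooks. Nudging 1.5 mm more, then pivoting half way down.

```bash
python3 -m creep '0.03 0.14 0 0 0 0 0.3;0 0 0 0 0 0 0.3';python3 -m creep '-0.03 -0.14 -0.35 3.15 -0.77 0 0.3;0 0 0 0 0 0 0.3'; python3 -m creep '-0.03 -0.14 -0.35 3.15 -0.77 0 0.3;0 0 0 0 0 0 0.3;0 0 0 0 0 0 0.3'
```

```text
time_s: 12.1
tcp_pos: [0.5602, 0.1661, 0.1114]
ee_rot: [0.067, 0.782, 0.614, -0.086]
contact_force: [-1.6, -11.6, 2.3]
gripper_width: 0.061
gripper_force: 67.4
time_s: 12.35
tcp_pos: [0.5593, 0.1633, 0.1076]
ee_rot: [0.05, 0.785, 0.615, -0.064]
contact_force: [-1.1, -13.1, 2.3]
gripper_width: 0.0606
gripper_force: 67.7
time_s: 12.72
tcp_pos: [0.5591, 0.1628, 0.1041]
ee_rot: [0.032, 0.786, 0.616, -0.042]
contact_force: [-2.2, -12.6, 4.6]
gripper_width: 0.0608
gripper_force: 67.8
```

```bash
python3 -m creep '-0.02 -0.09 -0.35 2.9 -0.72 0 0.3;0 0 0 0 0 0 0.3;0 0 0 0 0 0 0.3'; python3 -m creep '-0.02 -0.06 -0.3 2.4 -0.58 0 0.3;0 0 0 0 0 0 0.3;0 0 0 0 0 0 0.3'
```

```text
time_s: 13.1
tcp_pos: [0.5591, 0.1623, 0.1007]
ee_rot: [0.016, 0.786, 0.617, -0.021]
contact_force: [-3.1, -13.0, 5.5]
gripper_width: 0.061
gripper_force: 68.0
time_s: 13.48
tcp_pos: [0.5589, 0.1618, 0.0979]
ee_rot: [0.003, 0.787, 0.617, -0.004]
contact_force: [-2.4, -13.5, 7.3]
gripper_width: 0.0607
gripper_force: 68.4
```

```bash
python3 - <<'E'
from h import *
s=read_state();print(s['tcp_pos'],s['contact_force'],s['ft_torque'],s['ee_rot'])
im,d=get_image("side")
a=cv2.resize(im[180:290,195:345,::-1],None,fx=4,fy=4,interpolation=cv2.INTER_CUBIC)
cv2.imwrite("pics/s4.png",a)
E
```

```text
[0.55890344 0.16184664 0.09789204] [ -2.40748146 -13.4788116    7.28149024] [-2.70760084  0.36768829  0.06074895] [ 0.00276407  0.78667057  0.61735578 -0.00369029]
```

View pics/s4.png

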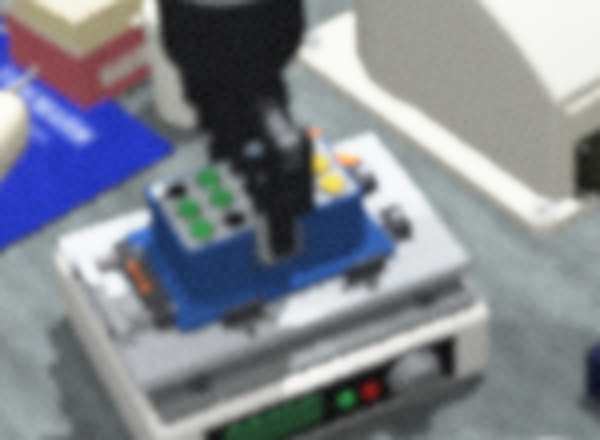

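The hook end is nearly down, with the hooks clear at (395,225). Pressing it flat.

```bash
python3 -m creep '0 0 -0.15 0.5 -0.1 0 0.3;0 0 0 0 0 0 0.3'; python3 -m creep '0 0 -0.15 1 -0.24 0 0.3;0 0 0 0 0 0 0.3'; python3 -m creep '0 0 -0.1 1 -0.24 0 0.3;0 0 0 0 0 0 0.3'; python3 - <<'E'
from h import *
s=read_state();print(s['ft_torque'])
im,d=get_image("top");np.savez("pics/t5.npz",im=im,d=d)
im,d=get_image("side");np.savez("pics/s5.npz",im=im,d=d)
P=camera_params("side");V=np.array(P['view']);f=200/np.tan(np.radians(P['fovy']/2))
def pr(p):
    q=V[:3,:3]@p+V[:3,3];return q[:2]/q[2]*f+[P['cx'],P['cy']]
# rows of caps: green & yellow -> top height from depth
hsv=cv2.cvtColor(im,cv2.COLOR_RGB2HSV);o=-V[:3,:3].T@V[:3,3]
for nm,lo,hi in(("green",40,85),("yellow",20,35)):
    for m,c,a in blobs((hsv[...,0]>lo)&(hsv[...,0]<hi)&(hsv[...,1]>90)&(np.indices(m0:=hsv.shape[:2])[0]>210)&(np.indices(m0)[0]<260)&(np.indices(m0)[1]>225)&(np.indices(m0)[1]<290),5):
        dd=np.median(d[m]);p=V[:3,:3].T@(np.array([(c[0]-P['cx'])/f*dd,(c[1]-P['cy'])/f*dd,dd])-V[:3,3]);print(nm,a,p.round(4))
E
```

```text
time_s: 13.78
tcp_pos: [0.5589, 0.1619, 0.0976]
ee_rot: [0.0, 0.787, 0.617, -0.0]
contact_force: [-6.7, -15.8, 17.8]
gripper_width: 0.061
gripper_force: 69.6
time_s: 14.02
tcp_pos: [0.559, 0.1624, 0.0974]
ee_rot: [-0.005, 0.787, 0.617, 0.007]
contact_force: [-9.0, -14.0, 27.2]
gripper_width: 0.0611
gripper_force: 71.2
time_s: 14.28
tcp_pos: [0.5592, 0.163, 0.0973]
ee_rot: [-0.011, 0.786, 0.618, 0.015]
contact_force: [-9.3, -14.4, 33.7]
gripper_width: 0.0607
gripper_force: 72.4
[-3.18599847  2.20822472  0.23592853]
green 32 [0.5721 0.1753 0.126 ]
green 35 [0.5564 0.1995 0.1281]
yellow 35 [0.5346 0.1284 0.1297]
```

Firm floor contact. Easing the downward press, then sliding back towards the hooks.

```bash
python3 -m creep '-0.05 0 0.18 0 0 0 0.3;0 0 0 0 0 0 0.3'; python3 -m creep '-0.05 -0.2 0 0 0 0 0.3;0 0 0 0 0 0 0.3'; python3 -m creep '-0.05 -0.2 0 0 0 0 0.3;0 0 0 0 0 0 0.3';python3 -m creep '-0.05 -0.2 0 0 0 0 0.3;0 0 0 0 0 0 0.3'
```

```text
time_s: 14.62
tcp_pos: [0.5592, 0.163, 0.0973]
ee_rot: [-0.011, 0.786, 0.618, 0.015]
contact_force: [-4.3, -12.5, 19.8]
gripper_width: 0.0609
gripper_force: 70.6
time_s: 14.88
tcp_pos: [0.5592, 0.1631, 0.0973]
ee_rot: [-0.012, 0.786, 0.618, 0.016]
contact_force: [-3.4, -8.1, 16.4]
gripper_width: 0.0612
gripper_force: 70.3
time_s: 15.12
tcp_pos: [0.5592, 0.163, 0.0973]
ee_rot: [-0.012, 0.786, 0.618, 0.018]
contact_force: [-1.3, -6.2, 14.0]
gripper_width: 0.061
gripper_force: 70.0
time_s: 15.38
tcp_pos: [0.5592, 0.1624, 0.0973]
ee_rot: [-0.013, 0.786, 0.618, 0.019]
contact_force: [-0.8, -3.4, 10.6]
gripper_width: 0.0609
gripper_force: 69.7
```

```bash
python3 -m creep '-0.05 -0.2 0 0 0 0 0.3;0 0 0 0 0 0 0.3'; python3 -m creep '-0.05 -0.2 0 0 0 0 0.3;0 0 0 0 0 0 0.3';python3 -m creep '-0.05 -0.2 0 0 0 0 0.3;0 0 0 0 0 0 0.3'; python3 - <<'E'
from h import *
s=read_state();print(s['ft_torque'])
im,d=get_image("side")
a=cv2.resize(im[200:280,215:315,::-1],None,fx=6,fy=6,interpolation=cv2.INTER_CUBIC)
cv2.imwrite("pics/s6.png",a)
E
```

```text
time_s: 15.62
tcp_pos: [0.5588, 0.161, 0.0973]
ee_rot: [-0.013, 0.786, 0.618, 0.019]
contact_force: [-0.0, -1.8, 9.9]
gripper_width: 0.0609
gripper_force: 69.6
time_s: 15.88
tcp_pos: [0.5584, 0.1595, 0.0973]
ee_rot: [-0.013, 0.786, 0.618, 0.02]
contact_force: [-0.2, -0.9, 8.8]
gripper_width: 0.0608
gripper_force: 69.5
time_s: 16.12
tcp_pos: [0.558, 0.158, 0.0973]
ee_rot: [-0.013, 0.785, 0.618, 0.02]
contact_force: [0.5, -0.9, 10.5]
gripper_width: 0.061
gripper_force: 69.5
[-0.41875266  0.50533544 -0.21324494]
```

View pics/s6.png

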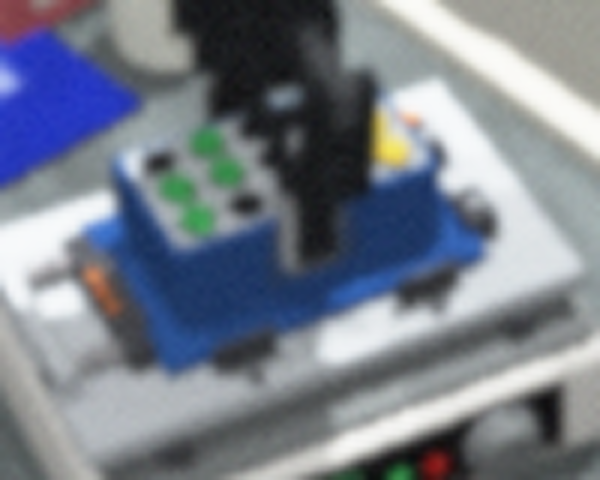

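The skirt is sliding towards the hooks, with its edge at about (470,235) under the hook lip in the crop. Continuing until it meets the hooks.

```bash
python3 -m creep '-0.05 -0.2 0 0 0 0 0.3;0 0 0 0 0 0 0.3'; python3 -m creep '-0.05 -0.2 0 0 0 0 0.3;0 0 0 0 0 0 0.3';python3 -m creep '-0.04 -0.2 0 0 0 0 0.3;0 0 0 0 0 0 0.3'
```

```text
time_s: 16.42
tcp_pos: [0.558, 0.1578, 0.0974]
ee_rot: [-0.014, 0.785, 0.619, 0.021]
contact_force: [1.9, 2.4, 7.0]
gripper_width: 0.061
gripper_force: 69.1
time_s: 16.68
tcp_pos: [0.5579, 0.1578, 0.0975]
ee_rot: [-0.015, 0.785, 0.619, 0.023]
contact_force: [2.8, 6.2, 4.4]
gripper_width: 0.0609
gripper_force: 68.9
time_s: 16.92
tcp_pos: [0.5579, 0.1577, 0.0978]
ee_rot: [-0.015, 0.785, 0.619, 0.024]
contact_force: [2.6, 9.0, 5.2]
gripper_width: 0.0607
gripper_force: 68.8
```

The block has stopped at y=0.158. Front-end geometry gives the jaw about 6.5 mm back, so it is home on the hooks. Relaxing the load, then releasing.

```bash
python3 -m creep '0.08 0.45 0.05 0 0 0 0.3;0 0 0 -1.5 0.36 0 0.3;0 0 0 0 0 0 0.3'; python3 -m creep '0 0 0 0 0 0 0.6;0 0 0 0 0 0 0.9;0 0 0 0 0 0 1;0 0 0 0 0 0 1;0 0 0 0 0 0 1'; python3 -m creep '0 0 1 0 0 0 1;0 0 2 0 0 0 1;0 0 4 0 0 0 1;0 0 5 0 0 0 1;-3 0 5 0 0 0 1'; python3 -m creep '-5 -3 2 0 0 0 1;-5 -3 2 0 0 0 1;-5 -3 0 0 0 0 1;0 0 0 0 0 0 1';python3 - <<'E'
from h import *
o=np.zeros((480,800,3),np.uint8)
for n in("side","top"):
    im,d=get_image(n);np.savez(f"pics/{n}7.npz",im=im,d=d)
    if n=="side":o[:,:480]=cv2.resize(im[200:280,225:305,::-1],None,fx=6,fy=6,interpolation=cv2.INTER_CUBIC)
    else:o[:288,480:]=cv2.resize(im[165:255,207:307,::-1],(320,288),interpolation=cv2.INTER_CUBIC)
    if n=="top":
        hsv=cv2.cvtColor(im,cv2.COLOR_RGB2HSV);M=np.zeros(hsv.shape[:2],bool);M[165:255,207:307]=1
        b=(hsv[...,0]>95)&(hsv[...,0]<125)&(hsv[...,1]>120)&M
        m=max(blobs(b),key=lambda b:b[2])[0];ys,xs=np.nonzero(m);print(cv2.minAreaRect((ray(n,np.c_[xs,ys],.086)*1000).astype(np.float32)))
cv2.imwrite("pics/s7.png",o)
E
```

```text
time_s: 17.3
tcp_pos: [0.5578, 0.1575, 0.0975]
ee_rot: [-0.005, 0.785, 0.619, 0.01]
contact_force: [1.3, -0.2, 6.8]
gripper_width: 0.0603
gripper_force: 69.2
time_s: 17.92
tcp_pos: [0.5555, 0.1548, 0.0954]
ee_rot: [-0.006, 0.786, 0.619, 0.007]
contact_force: [-0.5, 1.5, -0.3]
gripper_width: 0.0856
gripper_force: 0.0
time_s: 18.55
tcp_pos: [0.527, 0.1547, 0.2678]
ee_rot: [-0.005, 0.786, 0.618, 0.008]
contact_force: [0.1, 0.8, -0.3]
gripper_width: 0.0853
gripper_force: 0.0
time_s: 19.05
tcp_pos: [0.3717, 0.0625, 0.3061]
ee_rot: [-0.005, 0.786, 0.618, 0.006]
contact_force: [1.0, -1.3, 0.1]
gripper_width: 0.0852
gripper_force: 0.0
((558.014404296875, 156.42300415039062), (124.86155700683594, 87.6085205078125), 75.82886505126953)
```

View pics/s7.png

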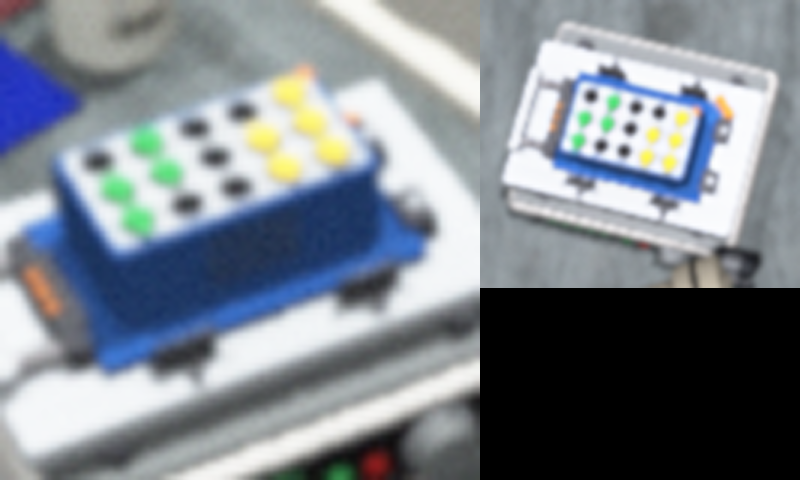

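The block sits between the guides, with the jaw at its plain end, the orange key at its cut corner and the skirt edge at the hooks. I'll check level from the depth images before handing in.

```bash
python3 - <<'E'
from h import *
C=np.array([.558,.1564]);y=np.array([.2377,.9713]);x=np.array([.9713,-.2377])
for n in("side","top"):
    D=[get_image(n)[1] for _ in range(8)];d=np.median(D,0)
    P=camera_params(n);V=np.array(P['view']);f=200/np.tan(np.radians(P['fovy']/2))
    v,u=np.indices(d.shape);X=np.stack([(u-P['cx'])/f*d,(v-P['cy'])/f*d,d],-1)
    W=(X-V[:3,3])@V[:3,:3]
    a=(W[...,:2]-C)@x;b=(W[...,:2]-C)@y;z=W[...,2]
    for nm,s in(("top",(abs(a)<.026)&(abs(b)<.047)&(z>.11)),("plate",(z>.07)&(z<.09)&(((a>.053)&(a<.068))|((a<-.053)&(a>-.068)))&(abs(b)<.08)),("skirt-y",(abs(a)<.035)&(b>-.061)&(b<-.056)&(z<.11)),("skirt+y",(abs(a)<.035)&(b<.061)&(b>.056)&(z<.11))):
        if s.sum()<6: print(n,nm,s.sum());continue
        A=np.c_[a[s],b[s],np.ones(s.sum())];r=np.linalg.lstsq(A,z[s],rcond=None)[0];print(n,nm,s.sum(),"slopes",r[:2].round(4),"z",np.median(z[s]).round(4))
s=read_state();print(s['time_s'])
E
```

```text
side top 676 slopes [-0.0036 -0.0124] z 0.1249
side plate 530 slopes [0.0205 0.0003] z 0.0791
side skirt-y 11 slopes [-0.0403 -0.0263] z 0.086
side skirt+y 38 slopes [0.0087 0.8086] z 0.0863
top top 723 slopes [-0.0068 -0.0105] z 0.1256
top plate 452 slopes [-0.0024  0.0013] z 0.0802
top skirt-y 45 slopes [-0.0007 -0.3251] z 0.0872
top skirt+y 5
19.95
```

```bash
python3 - <<'E'
from h import *
y=np.array([.2377,.9713]);x=np.array([.9713,-.2377])
for n,c0 in(("side",(234,247)),("top",(232.5,202))):
    r=[]
    for k in(0,7):
        im=np.load(f"pics/{n}{k}.npz")['im'].astype(float);w=np.clip(im[...,0]-im[...,2]-25,0,None)
        M=np.zeros(w.shape,bool);M[int(c0[1])-11:int(c0[1])+12,int(c0[0])-11:int(c0[0])+12]=1
        w=w*M;v,u=np.nonzero(w);q=np.array([(u*w[v,u]).sum(),(v*w[v,u]).sum()])/w.sum();r.append(ray(n,q,.094)[0]);print(n,k,q.round(2),w.sum())
    e=r[1]-r[0];print(n,"jaw shift y,x mm",(e@y*1000).round(2),(e@x*1000).round(2))
im=np.load("pics/top7.npz")['im'];hsv=cv2.cvtColor(im,cv2.COLOR_RGB2HSV)
M=np.zeros(hsv.shape[:2],np.uint8);v,u=np.indices(M.shape)
b=(hsv[...,0]>95)&(hsv[...,0]<125)&(hsv[...,1]>120)&(v>180)&(v<235)&(u>225)&(u<300)
H=cv2.convexHull(np.c_[np.nonzero(b)[::-1]].astype(np.int32));cv2.fillConvexPoly(M,H,1)
w=(hsv[...,2]>120)&~((hsv[...,0]>90)&(hsv[...,0]<130)&(hsv[...,1]>90))&(cv2.erode(M,np.ones((3,3)))>0)
m=max(blobs(w),key=lambda q:q[2])[0];p=ray("top",np.c_[np.nonzero(m)[::-1]],.124)
R=cv2.minAreaRect((p*1000).astype(np.float32));e=np.array(R[0])-[555.2,156.1];print(R,"rel guides x,y",e@x,e@y)
E
```

```text
side 0 [234.22 247.2 ] 1691.0
side 7 [231.56 248.07] 1447.0
side jaw shift y,x mm 6.01 0.24
top 0 [232.59 201.15] 479.0
top 7 [230.32 201.27] 476.0
top jaw shift y,x mm 5.8 -1.73
((555.8781127929688, 155.1944122314453), (103.90837097167969, 61.080482482910156), 76.88172149658203) rel guides x,y 0.8739091683959506 -0.7184099887085015
```

The jaw's orange marks moved back 6.0 mm in the side view and 5.8 mm in the top view. The block is home, level and released, so I'm handing in.

```bash
python3 -c "
from rig import *;print(finish_job())"
```

```text
the job is handed in; nothing more can be done
None
```

The tube block is loaded in the nest, home under the hooks and released, with the jaw pressed back about 6 mm by camera measurement; I handed the job in at about 20 s, and no verdict came back.

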